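# Complete the graded row of brass handbells

## Task

The smallest and the largest of a set of six brass handbells already stand at the two ends of the padded board; leave those two where they are. Stand the four loose bells on the four empty green pads between them so that the sizes rise step by step from the smallest bell to the largest, each upright and centred on its pad. They are freshly polished: set them down gently, and do not drop any or knock any over.

Things in the scene. Friction and masses are not known exactly. Their poses are not given: they have to be found in the camera images.
- bell_2: brass handbell, second smallest of the six, upright on its flat rim; loose on the bench, to be moved. Mouth 46 mm across, brass part 41 mm high, tapering to a narrow shoulder; above it a dark wooden handle, straight and round, 18 mm thick, 44 mm long; 85 mm high in all, about 120 g. Origin: centre of its underside; z up the handle.
- bell_3: brass handbell, third smallest of the six, upright on its flat rim; loose on the bench, to be moved. Mouth 54 mm across, brass part 48 mm high, tapering to a narrow shoulder; above it a dark wooden handle, straight and round, 18 mm thick, 50 mm long; 98 mm high in all, about 190 g. Origin: centre of its underside; z up the handle.
- bell_4: brass handbell, third largest of the six, upright on its flat rim; loose on the bench, to be moved. Mouth 62 mm across, brass part 56 mm high, tapering to a narrow shoulder; above it a dark wooden handle, straight and round, 18 mm thick, 55 mm long; 111 mm high in all, about 270 g. Origin: centre of its underside; z up the handle.
- bell_5: brass handbell, second largest of the six, upright on its flat rim; loose on the bench, to be moved. Mouth 70 mm across, brass part 63 mm high, tapering to a narrow shoulder; above it a dark wooden handle, straight and round, 18 mm thick, 61 mm long; 124 mm high in all, about 370 g. Origin: centre of its underside; z up the handle.
- bell_1: brass handbell, smallest of the six, upright on its flat rim; already on the end pad of the row (which end varies); stays there. Mouth 38 mm across, brass part 34 mm high, tapering to a narrow shoulder; above it a dark wooden handle, straight and round, 18 mm thick, 38 mm long; 72 mm high in all, about 80 g. Origin: centre of its underside; z up the handle.
- bell_6: brass handbell, largest of the six, upright on its flat rim; already on the end pad of the row (which end varies); stays there. Mouth 78 mm across, brass part 70 mm high, tapering to a narrow shoulder; above it a dark wooden handle, straight and round, 18 mm thick, 67 mm long; 137 mm high in all, about 500 g. Origin: centre of its underside; z up the handle.
- pad_1: inner green felt pad, number 1 of 4 from the robot's right (-y) to its left; 80 mm across, 3 mm thick, empty, on a fixed pale board (550 x 110 x 18 mm): pad top 21 mm above the bench. Six pads in a straight row, 90 mm between centres, the two end ones (unlisted) under the smallest and largest bell. Origin: centre of its underside; y along the row, z up.
- pad_2: inner green felt pad, number 2 of 4 from the robot's right (-y) to its left; 80 mm across, 3 mm thick, empty, on a fixed pale board (550 x 110 x 18 mm): pad top 21 mm above the bench. Six pads in a straight row, 90 mm between centres, the two end ones (unlisted) under the smallest and largest bell. Origin: centre of its underside; y along the row, z up.
- pad_3: inner green felt pad, number 3 of 4 from the robot's right (-y) to its left; 80 mm across, 3 mm thick, empty, on a fixed pale board (550 x 110 x 18 mm): pad top 21 mm above the bench. Six pads in a straight row, 90 mm between centres, the two end ones (unlisted) under the smallest and largest bell. Origin: centre of its underside; y along the row, z up.
- pad_4: inner green felt pad, number 4 of 4 from the robot's right (-y) to its left; 80 mm across, 3 mm thick, empty, on a fixed pale board (550 x 110 x 18 mm): pad top 21 mm above the bench. Six pads in a straight row, 90 mm between centres, the two end ones (unlisted) under the smallest and largest bell. Origin: centre of its underside; y along the row, z up.

How it is judged:
At the end, for the whole second after the job is handed in: Sizes rise along the row from the smallest bell to the largest, each of the four moved bells within 12 mm of its pad's centre; all six upright (0.08 rad), on the pads, released and at rest; the two end bells within 12 mm of where they stood (((horizontal distance between bell_1 and pad_1 below 0.12 m and horizontal distance between bell_6 and pad_4 below 0.12 m and horizontal distance between bell_2 and pad_1 below 0.012 m and horizontal distance between bell_3 and pad_2 below 0.012 m and horizontal distance between bell_4 and pad_3 below 0.012 m and horizontal distance between bell_5 and pad_4 below 0.012 m) or (horizontal distance between bell_1 and pad_4 below 0.12 m and horizontal distance between bell_6 and pad_1 below 0.12 m and horizontal distance between bell_2 and pad_4 below 0.012 m and horizontal distance between bell_3 and pad_3 below 0.012 m and horizontal distance between bell_4 and pad_2 below 0.012 m and horizontal distance between bell_5 and pad_1 below 0.012 m)) and distance of each of bell_1, bell_6 from where it was at the start of the episode below 0.012 m and angle between each of bell_1, bell_2, bell_3, bell_4, bell_5, bell_6's own z axis and vertical below 0.08 rad and height (world z) of bell_1 between 0.017 and 0.025 m and linear speed of each of bell_1, bell_2, bell_3, bell_4, bell_5, bell_6 below 0.02 m/s and contact force between each of bell_1, bell_2, bell_3, bell_4, bell_5, bell_6 and the fingers below 0.1 N and height (world z) of bell_2 between 0.017 and 0.025 m and height (world z) of bell_3 between 0.017 and 0.025 m and height (world z) of bell_4 between 0.017 and 0.025 m and height (world z) of bell_5 between 0.017 and 0.025 m and height (world z) of bell_6 between 0.017 and 0.025 m); the robot touches nothing.
It fails at once if a bell is knocked over (leans more than 0.5 rad) (angle between any of bell_1, bell_2, bell_3, bell_4, bell_5, bell_6's own z axis and vertical above 0.5 rad).
It fails at once if a bell is dropped or knocked away (moves faster than 0.5 m/s, a fall of some 13 mm, while the fingers do not touch it) ((linear speed of bell_1 above 0.5 m/s and contact force between bell_1 and the fingers below 0.01 N) or (linear speed of bell_2 above 0.5 m/s and contact force between bell_2 and the fingers below 0.01 N) or (linear speed of bell_3 above 0.5 m/s and contact force between bell_3 and the fingers below 0.01 N) or (linear speed of bell_4 above 0.5 m/s and contact force between bell_4 and the fingers below 0.01 N) or (linear speed of bell_5 above 0.5 m/s and contact force between bell_5 and the fingers below 0.01 N) or (linear speed of bell_6 above 0.5 m/s and contact force between bell_6 and the fingers below 0.01 N)).
It also fails if it takes over 120 s, if anything falls off the work surface, if the arm or the gripper's body presses on something with over 40 N, if the wrist force passes 120 N, or if a joint passes its speed limit or range.

## Robot

A 6-joint arm with a two-finger parallel gripper is mounted at the origin on the work surface. World frame = base frame: x ahead of the robot, y to its left, z up, the work surface at z = 0. Lengths are in m, angles in rad, forces in N, time in s.
With the tool pointing down it reaches from about 0.3 to 0.85 m from the base axis. Payload 5.4 kg.
Tool frame: the origin (TCP) lies on the centre line of the jaws, within the pads' length; the fingertips stand 14 mm ahead of it and the grasp point (between the pads) lies 5 mm behind it (tips_ahead is the distance from the TCP to the fingertips, in m); z points along the fingers, y is the line along which they close (so a half turn about z gives the same grasp; the last joint's range is limited). The gripper opens to 85 mm and grips with 20 to 120 N. Pads are 22 mm wide; open, the fingers measure 114 mm over their backs; the gripper's body (76 mm by 85 mm) begins 54 mm behind the grasp point. The pads swing forward as they close: fully open they stand 13 mm farther back than shut.
Start: joints at [-1.513, 0.158, 1.597, -0, 1.386, -0.21], TCP at [0.152, -0.554, 0.211] pointing down, gripper open.
Joint ranges: [-2.91, 2.91], [-0.94, 2.29], [0.18, 2.7], [-1.29, 4.43], [0.17, 2.64], [-3, 3]. Speed limits (rad/s): [2.57, 2.57, 3.14, 3.14, 3.14, 3.14].

## Interface

Orientations are given as a unit quaternion [w, x, y, z].
In Python, from cell import reach, movel, goto_joints, move_gripper, sleep, inverse_kinematics, read_state, camera, PlanningError, sign_off, tips_ahead gives the robot as it stands. Calls block until the motion is done:
- reach(position, orientation): joint-space move of the TCP to a pose.
- movel(position, velocity=0.15, attitude=None, max_force=None): straight line of the TCP; attitude=None keeps the orientation; velocity is the mean speed in m/s. With max_force (N) it stops when the force on the tool has changed by that much, and returns True; else False.
- goto_joints(angles): joint-space move.
- move_gripper(opening, f_grip=None): finger opening in m; f_grip is the grip in N (None keeps the last); returns when the fingers have stopped.
- sleep(seconds).
- inverse_kinematics(position, orientation): joint angles nearest the present ones, or None.
- read_state(): the state.
- camera(name): name is "scene" or "top" or "wrist"; returns a dict with "color" (480x640x3 uint8, red, green, blue), "vertical_fov" (degrees; the focal length in pixels is half the picture's height over the tangent of half this angle, whatever the lens; pixels are square), "cx", "cy" (the principal point, pixels), "R" (3x3) and "t" (3): a world point X has camera coordinates R X + t; the wrist camera has in their place "tool_from_camera" (4x4, takes a point from camera to tool coordinates, whose origin is the TCP and whose axes are the flange's). Camera axes: x right, y down, z forward; pixel columns grow to the right and rows downward; lengths in m; the calibration is good to about 2 mm. A picture is of the moment at which its call begins: read the wrist's pose just before it. There is no depth.
A pose or a line that the arm cannot do raises PlanningError and nothing moves.
- sign_off(): hands the job in; it is judged then, once.
The state is a dict: "clock": time; "joint_positions": joint angles; "dq": joint speeds; "joint_efforts": joint torques, N m; "position": TCP position; "ee_rot": TCP orientation; "contact_force": force on the tool from outside, world axes, zero at the start; "wrist_torque": the same for the moment, N m; "finger_gap": finger opening in m; "gripper_force": force on a finger pad.
Only numpy, scipy, OpenCV 4.12 (cv2) and the standard library are available. Lean on these libraries where they do the work, as an engineer would, in place of code of your own. Each camera call takes 0.05 s, during which the arm holds its last target. There are 200 camera calls.

## Working session

There is one attempt and no reset: what is moved stays moved. The work goes in short steps, each a Python script; the robot and the scene stay as the last script left them, time stands still between calls to the robot, and variables do not carry over. Pictures are saved under pics/ and viewed, at most 14 in all, crops included, and the job is handed in when it is done.

```bash
mkdir -p pics
python3 - <<'E'
from cell import *
import cv2
for n in("top","scene"):
    c=camera(n); cv2.imwrite(f"pics/{n}0.png",c["color"][:,:,::-1]); print(n,c["vertical_fov"],c["cx"],c["cy"],c["R"],c["t"])
s=read_state(); print(s["position"],s["ee_rot"],s["clock"],tips_ahead)
E
```

```text
top 45.98678081987496 310.12168231049617 242.89683474066345 [[-0.002241   -0.99999159 -0.00343525]
 [-0.99027457  0.00269707 -0.13910072]
 [ 0.13910882  0.00309011 -0.99027228]] [0.02237903 0.56874458 0.85974444]
scene 50.84269022732824 328.96019449138544 239.1464756133735 [[ 0.54622899  0.83757338 -0.01023349]
 [ 0.57769913 -0.38554065 -0.7194596 ]
 [-0.60654564  0.38707781 -0.69445889]] [-0.31945447 -0.2804399   1.13125686]
[ 0.15208888 -0.55390244  0.21037821] [-8.90894939e-04  9.91048226e-01  1.33501376e-01  4.91037639e-05] 0.1 0.014
```

View pics/top0.png

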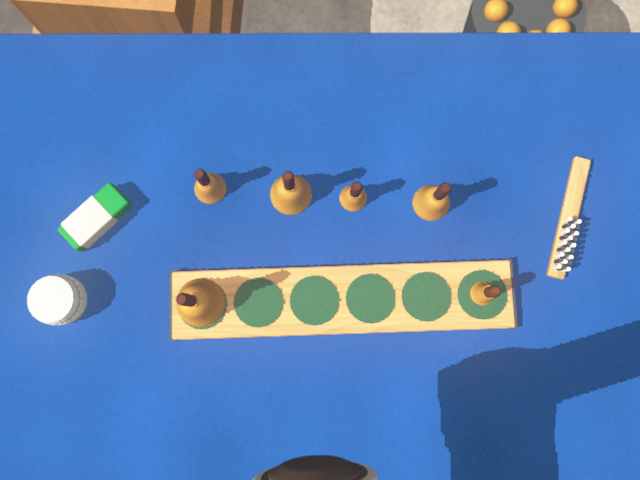

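View pics/scene0.png

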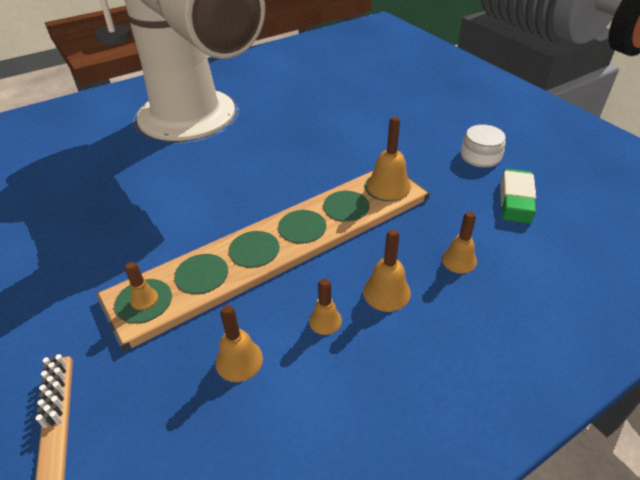

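The top view has +y to the left. The large end bell is at (201,303) and the small one at (484,293), with the empty pads at (259,302), (315,300), (371,298) and (427,296). The loose bells look like 3 (210,187), 5 (291,194), 2 (353,197) and 4 (432,202). So bells 2, 3, 4 and 5 go to pads 1, 2, 3 and 4. I'll triangulate the handles next.

```bash
cat > see.py <<'E'
from cell import *
import cv2, numpy as np
def ray(c,uv):
    f=240/np.tan(np.radians(c["vertical_fov"]/2)); R=np.array(c["R"]); t=np.array(c["t"])
    d=R.T@np.array([(uv[0]-c["cx"])/f,(uv[1]-c["cy"])/f,1]); return -R.T@t,d/np.linalg.norm(d)
def plane(c,uv,z):
    o,d=ray(c,uv); return o+d*(z-o[2])/d[2]
def tri(c1,u1,c2,u2):
    (a,d),(b,e)=ray(c1,u1),ray(c2,u2)
    s=np.linalg.lstsq(np.c_[d,-e],b-a,rcond=None)[0]; p,q=a+s[0]*d,b+s[1]*e
    return (p+q)/2,np.linalg.norm(p-q)
def project(c,X):
    f=240/np.tan(np.radians(c["vertical_fov"]/2)); p=np.array(c["R"])@X+np.array(c["t"])
    return np.array([c["cx"]+f*p[0]/p[2],c["cy"]+f*p[1]/p[2]])
def blobs(m,lo,hi):
    n,l,st,ce=cv2.connectedComponentsWithStats(m.astype(np.uint8))
    return [(ce[i],st[i],l==i) for i in range(1,n) if lo<st[i][4]<hi]
def masks(c):
    h=cv2.cvtColor(c["color"],cv2.COLOR_RGB2HSV).astype(int); H,S,V=h[...,0],h[...,1],h[...,2]
    red=(H<12)|(H>168)
    return dict(handle=red&(S>90)&(V<130)&(V>25), brass=(H>9)&(H<24)&(S>170)&(V>100), green=(H>55)&(H<95)&(S>90)&(V<150))
BELLS={1:(.038,.034,.072),2:(.046,.041,.085),3:(.054,.048,.098),4:(.062,.056,.111),5:(.070,.063,.124),6:(.078,.070,.137)}
E
python3 - <<'E'
from see import *
T,S=camera("top"),camera("scene"); mt,ms=masks(T),masks(S)
hs=blobs(ms["handle"],60,900)
for nm,m,c in(("T",mt,T),("S",ms,S)):
    for k in m: print(nm,k,[(b[0].round(1).tolist(),int(b[1][4])) for b in blobs(m[k],60,4000)])
for b in blobs(mt["handle"],40,600):
    for h in hs:
        p,e=tri(T,b[0],S,h[0])
        if e<.006 and 0<p[2]<.2: print("handle",b[0].round(),h[0].round(),p.round(4),round(e,4))
for b in blobs(mt["brass"],200,4000):
    (u,v),r=cv2.minEnclosingCircle(np.argwhere(b[2])[:,::-1].astype(np.float32))
    print("brass",round(u),round(v),plane(T,(u,v),0).round(4),plane(T,(u,v),.021).round(4),"diam",2*np.linalg.norm(plane(T,(u+r,v),0)-plane(T,(u,v),0)))
for b in blobs(mt["green"],300,4000): 
    (u,v),r=cv2.minEnclosingCircle(np.argwhere(b[2])[:,::-1].astype(np.float32))
    print("pad",plane(T,b[0],.021).round(4),plane(T,(u,v),.021).round(4),b[1][4])
for b in blobs(ms["green"],300,4000): print("padS",plane(S,b[0],.021).round(4),b[1][4])
E
```

```text
T handle []
T brass []
T green [([122.1, 205.0], 173)]
S handle [([306.4, 13.7], 2336), ([94.2, 46.9], 3871), ([636.0, 33.8], 209), ([393.0, 134.6], 279), ([467.2, 225.8], 241), ([391.4, 246.8], 334), ([133.5, 273.6], 256), ([324.2, 291.5], 236), ([229.6, 321.8], 364)]
S brass [([389.8, 177.4], 890), ([460.8, 255.8], 447), ([388.5, 286.9], 982), ([143.9, 296.8], 306), ([326.1, 318.6], 382), ([239.1, 357.6], 1033)]
S green [([430.7, 14.0], 2214), ([345.4, 205.4], 933), ([516.5, 213.7], 469), ([301.8, 226.1], 1096), ([253.6, 248.6], 1271), ([200.8, 273.4], 1476), ([142.8, 303.7], 980)]
handle [489. 291.] [134. 274.] [ 0.4894 -0.2515  0.0729] 0.0039
padS [-0.1007  0.8055  0.021 ] 2214
padS [0.4799 0.1024 0.021 ] 933
padS [0.6569 0.3282 0.021 ] 469
padS [0.4834 0.0132 0.021 ] 1096
padS [ 0.4863 -0.0765  0.021 ] 1271
padS [ 0.4894 -0.1664  0.021 ] 1476
padS [ 0.4978 -0.2576  0.021 ] 980
```

The scene masks work and the pads come out 90 mm apart, but the top view needs different thresholds. I'll sample its colours.

```bash
sed -i 's/red=.*/red=(H<12)|(H>168)/' see.py
python3 - <<'E'
from see import *
T=camera("top"); h=cv2.cvtColor(T["color"],cv2.COLOR_RGB2HSV)
for n,u,v in(("brass",291,197),("brass",300,205),("brass",212,192),("brass",430,206),("handle",288,180),("handle",201,175),("handle",445,189),("pad",315,300),("pad",427,296),("board",285,330),("bench",320,100),("shadow",480,400)): print(n,h[v,u])
E
```

```text
brass [ 17 141 224]
brass [ 15 114 141]
brass [ 14 100 130]
brass [ 19 144 237]
handle [  1  80 111]
handle [  5 102 147]
handle [  5 103 141]
pad [ 68  79 155]
pad [ 65  74 152]
board [ 21  97 251]
bench [107 172 205]
shadow [108 162 129]
```

```bash
python3 - <<'E'
s=open('see.py').read()
i=s.index("    return dict(handle"); j=s.index("BELLS")
s=s[:i]+'''    if top: # paler picture
        hd=((H<11)|(H>168))&(S>50)&(V<190); return dict(handle=hd, bell=((H<26)|(H>168))&(S>60), green=(H>50)&(H<90)&(S>45)&(V<190))
    return dict(handle=red&(S>90)&(V<130)&(V>25), bell=(((H<24)&(S>170))|red&(S>90))&(V>25), green=(H>55)&(H<95)&(S>90)&(V<150))
'''+s[j:]
s=s.replace("def masks(c):","def masks(c,top=False):")
open('see.py','w').write(s)
E
cat > look.py <<'E'
from see import *
T,S=camera("top"),camera("scene"); mt,ms=masks(T,True),masks(S)
cv2.imwrite("pics/top1.png",np.hstack([T["color"][150:350,150:530,::-1],cv2.merge([(mt[k]*255).astype(np.uint8) for k in("bell","green","handle")])[150:350,150:530]]))
hs=blobs(ms["handle"],60,900)
for b in blobs(mt["handle"],30,600):
    for h in hs:
        p,e=tri(T,b[0],S,h[0])
        if e<.012 and .03<p[2]<.14: print("handle",b[0].round(),b[1][4],h[0].round(),p.round(4),round(e,4))
for b in blobs(mt["bell"],200,3000):
    w=b[2]&~cv2.dilate(mt["handle"].astype(np.uint8),np.ones((3,3))).astype(bool)
    (u,v),r=cv2.minEnclosingCircle(np.argwhere(w)[:,::-1].astype(np.float32))
    print("brass",round(u),round(v),plane(T,(u,v),0).round(4),"diam",2*np.linalg.norm(plane(T,(u+r,v),0)-plane(T,(u,v),0)))
for b in blobs(mt["green"],300,4000): 
    print("pad",plane(T,b[0],.021).round(4),b[1][4])
E
python3 look.py
```

```text
handle [199. 175.] 82 [467. 226.] [0.6698 0.1925 0.0734] 0.0032
handle [287. 179.] 124 [391. 247.] [0.6589 0.055  0.0946] 0.0016
handle [355. 189.] 112 [324. 292.] [ 0.6511 -0.0497  0.0626] 0.0004
handle [442. 191.] 176 [230. 322.] [ 0.6423 -0.1807  0.0833] 0.0001
handle [492. 291.] 141 [134. 274.] [ 0.4896 -0.2532  0.074 ] 0.0003
handle [186. 299.] 200 [393. 135.] [0.4766 0.1973 0.1262] 0.0012
brass 496 10 [ 0.9887 -0.3064  0.    ] diam 0.045403486614939724
brass 562 16 [ 0.9769 -0.4218 -0.    ] diam 0.07449854675533744
brass 508 30 [ 0.951  -0.3265  0.    ] diam 0.04232372951150198
brass 567 217 [ 0.6169 -0.4079  0.    ] diam 0.20600538754229386
brass 210 188 [0.6683 0.1903 0.    ] diam 0.052616132093851305
brass 290 194 [0.6575 0.0543 0.    ] diam 0.06853916964681542
brass 353 198 [ 0.6507 -0.0506  0.    ] diam 0.044416018358699745
brass 430 203 [ 0.642  -0.1809  0.    ] diam 0.06080409924450421
brass 481 293 [ 0.4901 -0.2593  0.    ] diam 0.03964261007866617
pad [ 0.4861 -0.2528  0.021 ] 1259
pad [ 0.4847 -0.1645  0.021 ] 1851
pad [ 0.4819 -0.0748  0.021 ] 1852
pad [0.479 0.015 0.021] 1854
pad [0.4751 0.104  0.021 ] 1773
```

View pics/top1.png

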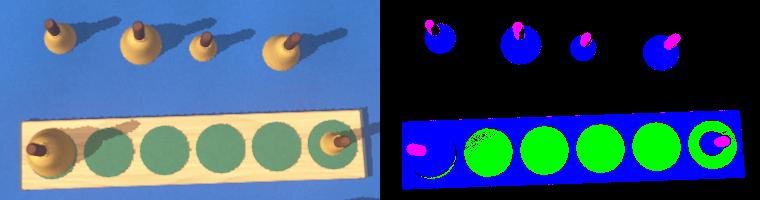

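Everything checks out. Handle mid-heights of 73, 95, 63 and 83 mm and mouth diameters of 53, 69, 44 and 61 mm match bells 3, 5, 2 and 4. The pads agree to about 4 mm between views, so I'll average them. Bell 2 goes first as a test.

```bash
cat > job.py <<'E'
from see import *
BELL={3:(.6693,.1917),5:(.6583,.0548),2:(.6510,-.0500),4:(.6422,-.1808)}
PAD={2:(.4870,-.1655),3:(.4842,-.0757),4:(.4813,.0142),5:(.4782,.1035)}
qs=[[0,2**-.5,2**-.5,0],[0,2**-.5,-2**-.5,0]]  # tool down, jaws closing along world x
def quat():
    c=[(max(abs(np.array(j)[[3,5]])),q) for q in qs if (j:=inverse_kinematics([.6,0,.25],q)) is not None]
    return min(c,key=lambda a:a[0])[1]
def move(k,q):
    x,y=BELL[k]; b=BELLS[k][1]; z=b+.020
    px,py=PAD[k]; up=max(.25,z+.17)
    move_gripper(.05)
    reach([x,y,up],q); movel([x,y,z+.03],.2); print(k,"hit" if movel([x,y,z],.05,max_force=8) else "ok",end=" ")
    move_gripper(.005,60); s=read_state(); print("gap",round(s["finger_gap"],4),"F",s["gripper_force"],end=" ")
    if not .012<s["finger_gap"]<.024: return print("NO GRASP")
    z=s["position"][2]; movel([x,y,z+.03],.05); movel([x,y,up],.15)
    print("gap",round(read_state()["finger_gap"],4),end=" ")
    movel([px,py,up],.15); movel([px,py,z+.021+.012],.12); sleep(.3)
    hit=movel([px,py,z+.021-.004],.012,max_force=4); s=read_state()
    print("down",hit,"rel z",round(s["position"][2]-z,4),"F",np.round(s["contact_force"],1),end=" ")
    sleep(.2); move_gripper(.045); sleep(.2); movel([px,py,z+.06],.06); movel([px,py,up],.25)
    print("t",round(read_state()["clock"],1))
E
python3 - <<'E'
from job import *
q=quat(); print(q); move(2,q)
c=camera("scene"); cv2.imwrite("pics/s2.png",c["color"][:,:,::-1])
E
```

```text
[0, 0.7071067811865476, 0.7071067811865476, 0]
2 ok gap 0.0098 F 52.95178879285231 NO GRASP
```

View pics/s2.png

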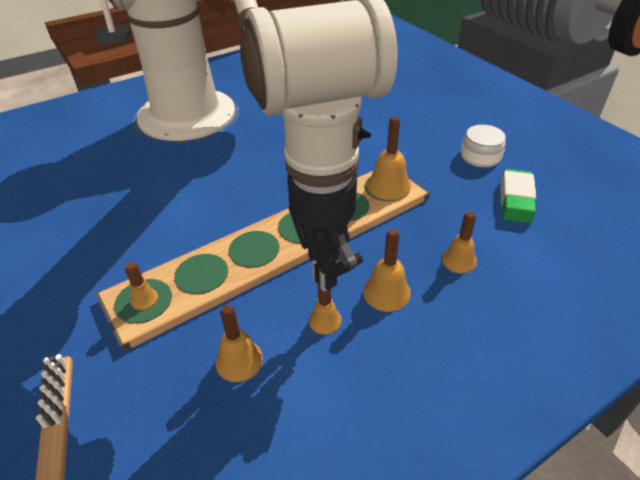

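The scene shows the closed jaws on bell 2's handle at about (325,285), with the bell upright. The gap reads 9.8 mm where I expected 18, so I'll take a closer look.

Run:
```python
from see import *
s=read_state(); print(s["finger_gap"],s["gripper_force"],s["position"],s["ee_rot"],s["contact_force"],s["clock"])
c=camera("scene")["color"][230:350,260:400,::-1]; w=camera("wrist")["color"][:,:,::-1]; t=camera("top")["color"][130:250,280:420,::-1]
a=[cv2.resize(i,(420,360),interpolation=cv2.INTER_CUBIC) for i in(c,t)]
cv2.imwrite("pics/z2.png",cv2.resize(np.hstack(a+[cv2.resize(w,(480,360))]),(800,218)) )
cv2.imwrite("pics/w2.png",w)
```

```text
0.009884001160180135 53.024780452251434 [ 0.65138697 -0.05004031  0.06140891] [3.77628035e-04 7.07103727e-01 7.07109683e-01 2.69686262e-04] [0.28099158 0.20371645 2.50873496] 5.5167
```

View pics/z2.png

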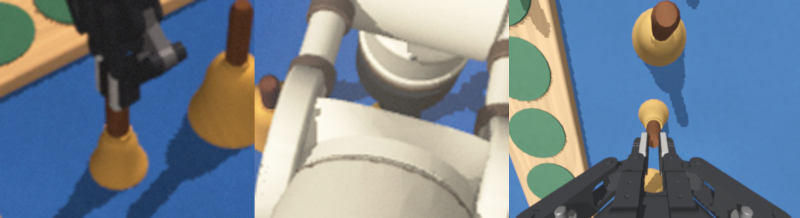

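View pics/w2.png

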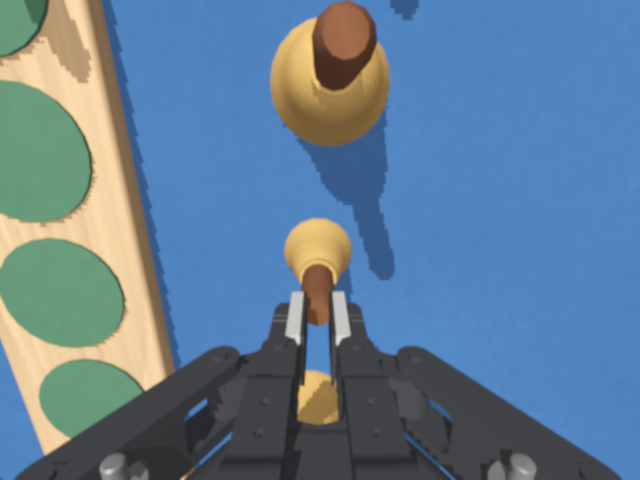

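Wrist view: the pads are at (297,320) and (340,320), with the handle between them at (318,265–325). The handle may sit too far toward +y in the pads. I'll work out the bell's position relative to the TCP from this view.

```bash
cat >> see.py <<'E'
from scipy.spatial.transform import Rotation
def wrist():
    s=read_state(); c=camera("wrist"); q=np.array(s["ee_rot"]); M=np.eye(4); M[:3,:3]=Rotation.from_quat(q[[1,2,3,0]]).as_matrix(); M[:3,3]=s["position"]
    W=np.linalg.inv(M@np.array(c["tool_from_camera"])); c["R"],c["t"]=W[:3,:3],W[:3,3]; return c,s
E
python3 - <<'E'
from see import *
c,s=wrist(); p=s["position"]; print(-np.array(c["R"]).T@c["t"])
for x,y,z in[(.6514,-.05,.061),(.6514,-.05,.047),(.6514,-.05,.066),(.651,-.05,.085),(.651,-.05,.041),(.651,-.05,0),(.6583,.0548,.124)]: print((x,y,z),project(c,np.array([x,y,z])).round())
print("top edge handle",plane(c,(318,326),.085),"mouth top edge",plane(c,(318,218),.0), "b5 top",plane(c,(345,30),.124))
E
```

```text
[0.65131552 0.03272185 0.2238839 ]
(0.6514, -0.05, 0.061) [317. 291.]
(0.6514, -0.05, 0.047) [317. 280.]
(0.6514, -0.05, 0.066) [317. 295.]
(0.651, -0.05, 0.085) [316. 315.]
(0.651, -0.05, 0.041) [316. 275.]
(0.651, -0.05, 0) [316. 250.]
(0.6583, 0.0548, 0.124) [344.  32.]
top edge handle [ 0.65183026 -0.05573728  0.085     ] mouth top edge [ 0.65211868 -0.02691341  0.        ] b5 top [0.65848601 0.05521393 0.124     ]
```

The bell sits right at the TCP, so the handle is between the pads and held at 53 N. The gap figure is probably finger flex under load. I'll test with a slow 15 mm lift.

Run:
```python
from see import *
p=list(read_state()["position"]); movel([p[0],p[1],p[2]+.015],.02); sleep(.3); s=read_state(); print(s["finger_gap"],s["gripper_force"],s["position"],s["contact_force"])
c=camera("scene")["color"][200:350,240:420,::-1]; w,_=wrist()
cv2.imwrite("pics/z3.png",np.hstack([cv2.resize(c,(400,333)),cv2.resize(w["color"][150:450,140:500,::-1],(400,333))]))
```

```text
0.009818444055039684 52.33573069854174 [ 0.65129887 -0.04998747  0.07628016] [ 0.51206649 -0.01770162 -1.44188509]
```

View pics/z3.png

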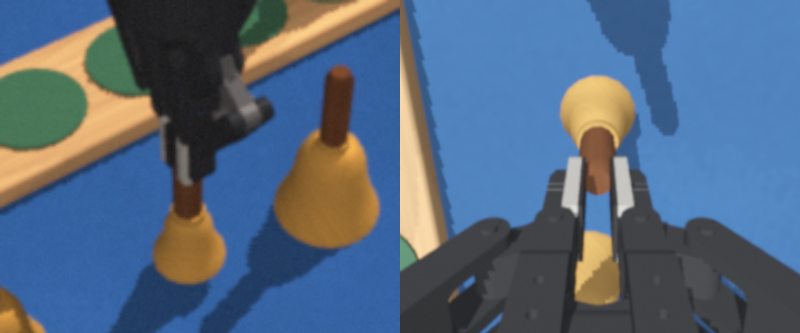

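Bell 2 is held, hanging upright and 15 mm up, and the wrist shows about its 1.2 N weight. The gap reading is simply biased. I'll place it and look before doing the rest.

```bash
python3 - <<'E'
s=open('job.py').read()
s=s.replace("def move(k,q):","def move(k,q,held=None):").replace("z=b+.020","z=b+.017")
a=s.index("    move_gripper(.05)"); b=s.index("    z=s[\"position\"][2]; movel")
body=s[a:b].replace(".012<s",".007<s"); body="    if held is None:\n"+"".join("    "+l+"\n" for l in body.rstrip("\n").split("\n"))
s=s[:a]+body+s[b:].replace('z=s["position"][2];','z=held or s["position"][2]; print("grasp z",round(z,4),end=" ");')
open('job.py','w').write(s)
E
cat > check.py <<'E'
from see import *
def check(k,pad,name):
    c,s=wrist(); S=camera("scene"); cv2.imwrite(name,np.hstack([cv2.resize(S["color"][150:390,60:480,::-1],(460,263)),cv2.resize(c["color"][:,:,::-1],(340,255))[:255],])if 0 else np.vstack([S["color"][150:390,60:480,::-1],cv2.resize(c["color"][:,:,::-1],(420,315))]))
    print("expected top px in wrist",project(c,np.array([*pad,.021+BELLS[k][2]]))*420/640,"mouth",project(c,np.array([*pad,.021]))*420/640)
E
python3 - <<'E'
from job import *; from check import *
move(2,quat(),held=.0614); check(2,PAD[2],"pics/p2.png")
E
```

```text
grasp z 0.0614 gap 0.0096 down True rel z 0.0209 F [-0.7 -0.2  4.3] t 15.2
expected top px in wrist [209.01234516 144.81391447] mouth [209.03608753 132.01441287]
```

View pics/p2.png

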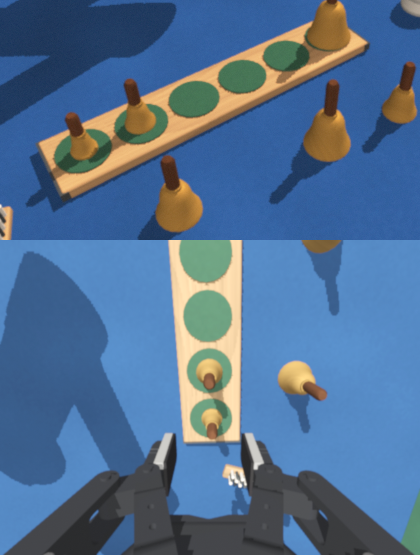

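Bell 2 stands upright and centred on pad 1 (wrist view, about (210,373)), with contact within 0.1 mm of the expected height. Next are bells 3, 4 and 5.

Run:
```python
from job import *; from check import *
q=quat()
for k in(3,4,5):
    move(k,q)
    if read_state()["finger_gap"]<.03: break
check(5,PAD[5],"pics/p5.png")
```

```text
3 ok gap 0.0145 F 58.58114233240485 grasp z 0.0657 gap 0.0147 down True rel z 0.0209 F [-1.5  0.1  5. ] t 28.3
4 ok gap 0.0153 F 58.5402401763713 grasp z 0.0737 gap 0.015 down True rel z 0.0208 F [ 1.4 -0.4  4.3] t 39.9
5 ok gap 0.0158 F 58.91980469226837 grasp z 0.0807 gap 0.0159 down True rel z 0.0209 F [-0.8 -1.1  6.4] t 50.9
expected top px in wrist [208.58149796 152.27495224] mouth [208.746629   131.27371895]
```

View pics/p5.png

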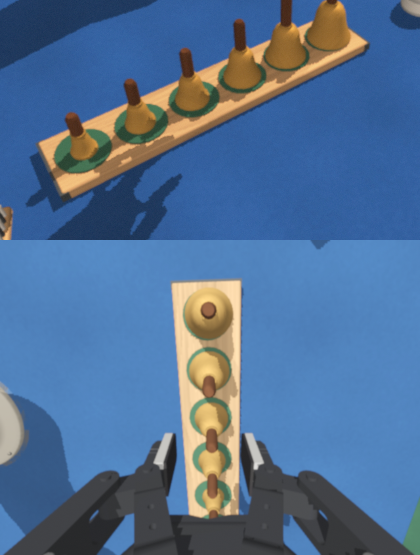

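All six stand upright in rising order and centred in view. I'll clear the arm and check the positions numerically from two cameras.

```bash
python3 - <<'E'
from job import *
p=read_state()["position"]; movel([p[0],p[1],.32],.2); goto_joints([-1.513,0.158,1.597,0,1.386,-0.21]); sleep(.5)
E
python3 look.py | grep -v brass
python3 -c "
from job import PAD; print(PAD)"
```

```text
handle [492. 291.] 143 [134. 274.] [ 0.4897 -0.2532  0.0739] 0.0
handle [436. 294.] 132 [192. 241.] [ 0.4852 -0.1659  0.0842] 0.0001
handle [315. 296.] 105 [299. 184.] [0.4812 0.0144 0.1057] 0.0009
handle [377. 296.] 119 [246. 212.] [ 0.4824 -0.0778  0.0944] 0.0008
handle [186. 299.] 200 [393. 135.] [0.4766 0.1972 0.126 ] 0.0013
handle [253. 299.] 130 [346. 159.] [0.4772 0.103  0.1153] 0.0012
pad [ 0.4849 -0.2538  0.021 ] 1199
pad [ 0.4824 -0.1617  0.021 ] 1005
pad [ 0.4806 -0.0703  0.021 ] 831
pad [0.4738 0.0168 0.021 ] 561
{2: (0.487, -0.1655), 3: (0.4842, -0.0757), 4: (0.4813, 0.0142), 5: (0.4782, 0.1035)}
```

View pics/top1.png

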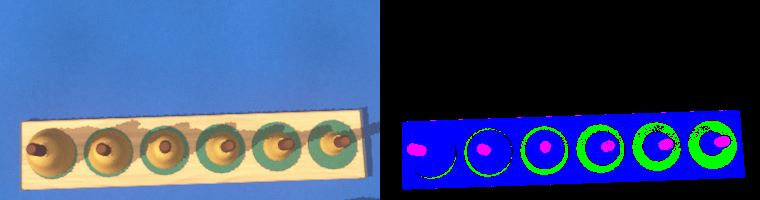

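All four bells are within about 3 mm of their pad centres, and the two end bells haven't moved (handles at (492,291) and (186,299), same as before). Handing in.

```bash
python3 -c "
from cell import *
print(sign_off())"
```

```text
the job is handed in; nothing more can be done
None
```

The job is handed in: bells 2, 3, 4 and 5 stand upright on pads 1 to 4, each measured within about 3 mm of its pad's centre, and the two end bells have not moved; the sign-off returned no verdict.

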